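# Find and mark the balance point of a vial carrier on a knife edge

## Task

The vial carrier bar lies tipped over on the knife-edge stand, and has to be hung level later from a single hook. Without lifting it off the edge and without pressing hard on the edge, slide it lengthwise along the stand until, let go, it balances level on the knife edge by itself; then stand the orange marker in the bar's groove right above the edge and let go, leaving the bar still balanced. Leave the glassware beside it alone.

Things in the scene. Friction and masses are not known exactly. Their poses are not given: they have to be found in the camera images.
- stand: Fixed knife-edge stand. Origin: centre of the underside of its grey base (120 x 100 x 12 mm). x runs lengthwise along the bar, y along the knife edge, z up. Blue cheeks (6 mm thick, 16 mm along x, topping out 8 mm above the edge) stand at both ends of the edge, 28 mm apart, so the 24 mm bar has 2 mm play on each side. Under the edge a rail 14 mm wide, 190 mm long, its top 25 mm below the edge, carries the two stops.
- edge (a point): Middle of the top of the steel knife edge, 130 mm above the bench; axes as the stand's. The edge is blunt: a flat strip 6 mm wide (along x), 28 mm long.
- stop (a point): Top of the rubber stop (10 mm post) on the stand's +x side, 85 mm from the edge and 13.5 mm below it; its twin is at -85 mm. They catch the tipped bar at about 0.15 rad.
- bar: Loose aluminium bar, 360 (x) x 24 x 14 mm high, about 0.2 to 0.3 kg with its vials. Origin: middle of the underside; z up, x along the stand's x. Its upper side is a groove 16 mm wide with its floor 8 mm above the underside, between rims 4 mm wide and 6 mm high. It starts tipped on the +x stop, its middle 41 to 47 mm to the +x side of the edge.
- vial_a: Amber vial, 24 mm diameter, hanging on a stiff pivot 160 mm from the bar's middle under its +x end. Origin: the pivot, 12 mm under the bar's underside; the vial reaches 71 mm below it. The two vials' weights are unequal and unknown, so the bar's balance point is hidden: anywhere within 30 mm of its middle.
- vial_b: The like vial under the bar's -x end, 160 mm from the middle; origin: its pivot. Let go, the bar's heavier side drops to a stop, unless the balance point is within about 3 mm of the edge's centre: then it settles nearly level in 1 to 2 s, rocking slightly.
- marker: Loose orange plastic marker, 15 g, standing on the bench. Foot 22 mm (x) x 11 mm (y) x 8 mm high, to stand with x along the bar's groove, either way round; on it an upright grip post 14 mm (x) x 10 mm (y), up to 34 mm above the underside. Origin: centre of the underside; z up.
- reagent: Amber reagent bottle with black cap, 60 mm diameter, 105 mm high; origin at the centre of its underside. To be left alone.
- flask: Clear conical flask, 80 mm diameter at the foot, 104 mm high; origin at the centre of its underside. To be left alone.
- beaker: Clear beaker, 66 mm diameter, 75 mm high; origin at the centre of its underside. To be left alone.
Things that resemble listed ones, but are neither listed nor needed, are in the scene too. Of the things that look like the stand, the middle-sized one is meant.

How it is judged:
By the outcome, as a careful person would: the job done as asked, in the order asked, and still so for the second after the job is handed in, with the robot touching nothing.
It also fails if it takes over 72 s, if anything falls off the work surface, if the arm or the gripper's body presses on something with over 40 N, if the wrist force passes 120 N, or if a joint passes its speed limit or range.

## Robot

A 6-joint arm with a two-finger parallel gripper is mounted at the origin on the work surface. World frame = base frame: x ahead of the robot, y to its left, z up, the work surface at z = 0. Lengths are in m, angles in rad, forces in N, time in s.
With the tool pointing down it reaches from about 0.3 to 0.875 m from the base axis. Payload 4.2 kg.
Tool frame: the origin (TCP) lies on the centre line of the jaws, within the pads' length; the fingertips stand 25 mm ahead of it and the grasp point (between the pads) lies 6 mm ahead of it; z points along the fingers, x is the direction in which the jaws open and shut, and the axes are right-handed (so a half turn about z gives the same grasp; the last joint's range is limited). The gripper opens to 85 mm and grips with 20 to 120 N. Pads are 22 mm wide; open, the fingers measure 114 mm over their backs; the gripper's body (76 mm by 85 mm) begins 54 mm behind the grasp point. The pads swing forward as they close: fully open they stand 13 mm farther back than shut.
Start: joints at [-1.349, 0.32, 1.565, -0, 1.257, -0.02], TCP at [0.138, -0.558, 0.236] pointing down, gripper open.
Joint ranges: [-3.11, 3.11], [-0.84, 2.01], [0.21, 2.61], [-1.34, 4.49], [0.05, 2.63], [-2.56, 2.56]. Speed limits (rad/s): [2.57, 2.57, 3.14, 3.14, 3.14, 3.14].

## Interface

Orientations are given as a rotation vector (axis times angle).
In Python, from workcell import bot gives the robot as it stands.
- The arm moves only by the tool arm_command, never from a script. Its arguments are lists of equal length, an entry for each row: "translation": the shift along the tool's x, y, z in mm, a list of three; "turn": the turn, a rotation vector about the tool's x, y, z in rad, a list of three; "fingers": the opening, from -1 (shut) to 1 (fully open). A call has 1 to 8 rows; each row shifts and turns the pose as measured when the row begins, along the tool's axes as they then stand; what a row does not reach is not made up. A row lasts 1/10 s, in which the tool goes at most 50 mm and 8.59 degrees, less where a joint would pass 70% of its speed; a pose out of reach is approached as far as the arm can. A call is refused whole if a number of a shift passes 50 or a number of a turn 0.15, either way. A call with a gripper value outside its range is refused whole. The fingers move at their own pace and stop on an object; "force" is the grip in N (left out, the last holds). Time passes only in rows, so rows that do not move let the fingers close. It gives the time, the measured TCP pose, the force and the opening at its end, in the units of the state.
- bot.observe(): the state, without advancing time (a new reading comes with each control period).
- bot.grab_frame(name): name is "side" or "top"; returns (picture, depth): 400x640x3 uint8, blue, green, red; 400x640 float32, m along the optical axis (not along the pixel's ray), 0 where there is no reading.
- bot.calibration(name): a dict with "fx", "fy", "cx", "cy" (pixels), "extrinsics" (4x4, takes a point from world to camera coordinates). Camera axes: x right, y down, z forward; pixel columns grow to the right and rows downward; lengths in m; the calibration is good to about 2 mm. A picture is of the moment at which its call begins. calibration takes no time and is no camera call.
- bot.job_done(): hands the job in, once; it reports no verdict.
Trained networks look in the newest picture that a camera, given by its name, has taken for a name from the list of things; names that differ only in an ending like _2 or _b are one class to them, and where a whole thing is asked for, a point or a joint stands for the part that bears it (a point fixed in the world has none). Each returns a list of dicts, best first, with "conf" (0 to 1); they miss things now and then, are a little off and sometimes report something else, mostly with a low value. They report only what shows in the picture. A call takes as long as a camera call. They do not tell look-alikes from the thing itself.
- bot.search_frame(label, camera): "bbox" ([left, top, right, bottom] in pixels, round what is visible of it).
- bot.outline_of(label, camera): "mask" (400x640 bool, what is visible of it) and "bbox" ([left, top, right, bottom] in pixels, round what is visible of it).
The state is a dict: "t": time; "qpos": joint angles; "qvel": joint speeds; "tau": joint torques, N m; "eef_pos": TCP position; "ee_rot": TCP orientation; "force": force on the tool from outside, world axes, zero at the start; "wrist_torque": the same for the moment, N m; "width": opening from 0.0 (shut) to 1.0 (fully open).
Only numpy, scipy, OpenCV 4.12 (cv2) and the standard library are available. Lean on these libraries where they do the work, as an engineer would, in place of code of your own. Each camera call takes 0.05 s, during which the arm holds its last target. There are 200 camera calls.

## Working session

There is one attempt and no reset: what is moved stays moved. The work goes in short steps, Python scripts to look and compute and a tool call to move; the robot and the scene stay as the last step left them, time stands still between calls to the robot, and variables do not carry over. Pictures are saved under pics/ and viewed, about 8 in all and at most 12, crops included, and the job is handed in when it is done.

Besides the shell and the picture viewer there is one more tool, called after "Call:" by a JSON object that holds its "fn" and its "kwargs", one argument or row to a line. arm_command: Moves the arm, as the interface text tells. Its arguments: {"type":"object","properties":{"translation":{"type":"array","items":{"type":"array","items":{"type":"number"}}},"turn":{"type":"array","items":{"type":"array","items":{"type":"number"}}},"fingers":{"type":"array","items":{"type":"number"}},"force":{"type":"number"}},"required":["translation","turn","fingers"]}

```bash
ls; mkdir -p pics; python3 - <<'E'
from workcell import bot
import cv2,numpy as np
print(bot.observe())
for n in("side","top"):
    im,d=bot.grab_frame(n); cv2.imwrite(f"pics/{n}0.png",im); np.save(f"{n}0.npy",d)
    print(n,bot.calibration(n))
    for l in("stand","bar","marker","vial_a","reagent","flask","beaker"):
        print(l,[(round(r["conf"],2),np.round(r["bbox"]).astype(int).tolist()) for r in bot.search_frame(l,n)])
E
```

```text
pics
{'t': 0.0, 'qpos': array([-1.34897517e+00,  3.20310147e-01,  1.56568323e+00,  5.81354822e-05,
        1.25740701e+00, -2.00385667e-02]), 'qvel': array([-0.00097462, -0.00115852,  0.00083722, -0.00021737, -0.00156116,
       -0.00036616]), 'tau': array([ 4.58726772e-04, -4.15521133e+01, -2.34161872e+01,  1.00887971e-04,
        8.31112324e-03,  2.63351687e-06]), 'eef_pos': array([ 0.13760958, -0.55780424,  0.23507015]), 'ee_rot': array([-2.47225084e+00,  1.93652424e+00,  2.14419058e-03]), 'force': array([0.00455401, 0.63020064, 0.24703066]), 'wrist_torque': array([ 0.00352863, -0.00439026, -0.01929926]), 'width': 0.9987667679971403}
side {'fx': 366.02113114444364, 'fy': 366.02113114444364, 'cx': 322.37851680082485, 'cy': 196.787720719378, 'extrinsics': array([[-0.76229471, -0.64673529,  0.02530291,  0.4238345 ],
       [-0.34240416,  0.36979309, -0.86372013,  0.27164024],
       [ 0.54924145, -0.66707311, -0.50333617,  0.62077538],
       [ 0.        ,  0.        ,  0.        ,  1.        ]])}
stand [(0.92, [304, 187, 358, 267]), (0.76, [320, 277, 371, 364]), (0.71, [136, 257, 26
[... 226 characters left out ...]
[(0.6, [188, 198, 224, 248])]
beaker [(0.96, [295, 157, 321, 184])]
top {'fx': 426.8211036550309, 'fy': 426.8211036550309, 'cx': 317.23816609158575, 'cy': 191.93257996137947, 'extrinsics': array([[ 0.01850626, -0.99976824,  0.01099886, -0.00223315],
       [-0.98785345, -0.01998101, -0.1540984 ,  0.53207747],
       [ 0.15428245, -0.00801347, -0.98799429,  1.22965139],
       [ 0.        ,  0.        ,  0.        ,  1.        ]])}
stand [(0.93, [123, 195, 212, 251]), (0.85, [286, 188, 330, 228]), (0.84, [215, 246, 261, 279])]
bar []
marker [(0.58, [441, 222, 447, 228])]
vial_a []
reagent [(0.59, [312, 108, 331, 133])]
flask [(0.58, [244, 108, 268, 136])]
beaker [(0.64, [368, 101, 391, 130])]
```

```bash
python3 - <<'E'
import cv2,numpy as np
s=cv2.imread("pics/side0.png");t=cv2.imread("pics/top0.png")
cv2.imwrite("pics/v1.png",np.vstack([cv2.resize(s[:,100:500],(600,600))[:600]])) 
cv2.imwrite("pics/v2.png",cv2.resize(t[80:300,100:480],(800,463),interpolation=cv2.INTER_CUBIC))
E
```

```text
(no output)
```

View pics/v1.png

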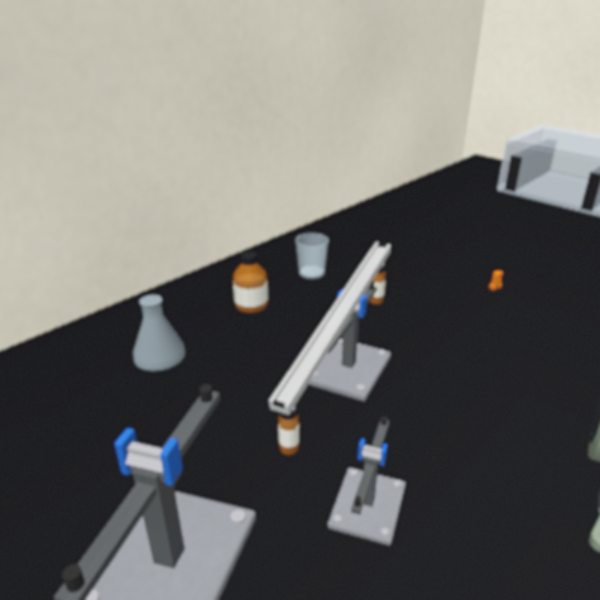

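View pics/v2.png

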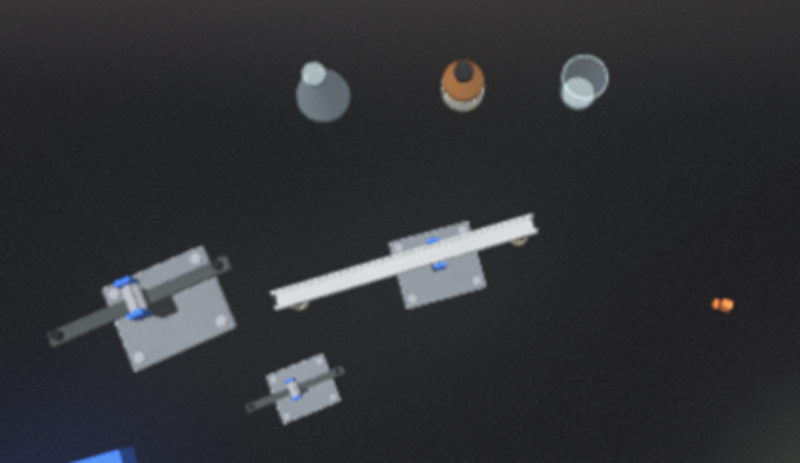

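The scene shows three stand look-alikes: the large one at top px (167,223), the small one at (238,262), and the middle-sized one carrying the bar at (307,205). I choose the middle one. The only orange marker is at top px (444,225). The bar's longer side points image-left, so that is the stand's +x. Next I measure.

```bash
cat > h.py <<'E'
import numpy as np,cv2
from workcell import bot
def cloud(n,d):
    c=bot.calibration(n);v,u=np.mgrid[0:400,0:640]
    P=np.stack([(u-c["cx"])/c["fx"]*d,(v-c["cy"])/c["fy"]*d,d],-1)
    E=c["extrinsics"];W=(P-E[:3,3])@E[:3,:3]
    W[d<=0]=np.nan
    return W
def proj(n,p):
    c=bot.calibration(n);q=c["extrinsics"]@np.r_[p,1];return c["fx"]*q[0]/q[2]+c["cx"],c["fy"]*q[1]/q[2]+c["cy"]
def barfit(n,d,reg):
    """reg: x0,x1,y0,y1 world; bar = points 0.095<z<0.19"""
    W=cloud(n,d).reshape(-1,3)
    m=(W[:,0]>reg[0])&(W[:,0]<reg[1])&(W[:,1]>reg[2])&(W[:,1]<reg[3])&(W[:,2]>.1)&(W[:,2]<.19)
    return W[m]
E
python3 - <<'E'
from h import *
t=cv2.imread("pics/top0.png");d=np.load("top0.npy");W=cloud("top",d)
print("bench z",np.nanmedian(W[150:180,300:450,2]))
for nm,(l,tp,r,b) in dict(stand=(280,180,335,232),bar=(225,178,362,232),marker=(436,218,452,232)).items():
    R=np.zeros(d.shape,bool);R[tp:b,l:r]=1
    hsv=cv2.cvtColor(t,cv2.COLOR_BGR2HSV)
    if nm=="stand":
        m=R&(hsv[...,0]>105)&(hsv[...,0]<125)&(hsv[...,1]>130)&(hsv[...,2]>60)
        n,lab,st,ce=cv2.connectedComponentsWithStats(m.astype(np.uint8))
        for i in range(1,n):
            print("blue",st[i],ce[i],np.nanmedian(W[lab==i],0))
        m=R&(W[...,2]>.004)&(W[...,2]<.022)
        p=W[m]; r=cv2.minAreaRect((p[:,:2]*1000).astype(np.float32)); print("base",len(p),r,np.median(p,0))
    elif nm=="bar":
        m=R&(W[...,2]>.10)&(W[...,2]<.19)&(hsv[...,1]<60)
        p=W[m];r=cv2.minAreaRect((p[:,:2]*1000).astype(np.float32));print("bar",len(p),r,cv2.boxPoints(r).round(1).tolist())
        c=p.mean(0);u=np.linalg.svd(p-c)[2][0];print(c,u,np.arctan2(u[0],u[1]))
        s=(p-c)@u
        for a in np.arange(-.2,.2,.04):
            k=(s>=a)&(s<a+.04)
            if k.any():print(round(a,2),np.median(p[k],0).round(4),p[k][:,2].min().round(4),p[k][:,2].max().round(4))
    else:
        m=R&(hsv[...,0]<20)&(hsv[...,1]>130)&(hsv[...,2]>80)
        p=W[m];r=cv2.minAreaRect((p[:,:2]*1000).astype(np.float32));print("marker",len(p),r);print((p*1000).round(0).tolist())
E
python3 - <<'E'
import cv2
t=cv2.imread("pics/top0.png");s=cv2.imread("pics/side0.png")
import numpy as np
a=cv2.resize(t[212:240,424:464],(480,336),interpolation=cv2.INTER_CUBIC)
b=cv2.resize(s[174:202,412:452],(320,224),interpolation=cv2.INTER_CUBIC)
b=cv2.copyMakeBorder(b,0,112,0,0,cv2.BORDER_CONSTANT)
c=cv2.resize(t[170:240,220:370],(800,264*800//566),interpolation=cv2.INTER_CUBIC)[:264]
c=cv2.resize(t[175:240,220:370],(600,260),interpolation=cv2.INTER_CUBIC);c=cv2.copyMakeBorder(c,0,0,0,200,cv2.BORDER_CONSTANT)
cv2.imwrite("pics/v3.png",np.vstack([np.hstack([a,b]),c]))
E
```

```text
bench z 0.0009662711912648494
blue [303 193   5   2   7] [305.14285714 193.57142857] [0.51082066 0.04231172 0.139587  ]
blue [306 205   6   3  14] [308.5 206. ] [0.47778648 0.032086   0.13578147]
base 1070 ((495.9298095703125, 38.451690673828125), (156.8855743408203, 166.01239013671875), 1.072062373161316) [0.48059231 0.03449692 0.01210861]
bar 1221 ((482.86785888671875, 80.60752868652344), (25.271526336669922, 357.5931396484375), 16.509084701538086) [[419.8999938964844, 248.39999389648438], [521.5999755859375, -94.4000015258789], [545.7999877929688, -87.19999694824219], [444.20001220703125, 255.60000610351562]]
[0.48395061 0.07614853 0.13438289] [-0.28128035  0.94778134 -0.150306  ] -0.28849791999997804
-0.2 [ 0.5318 -0.0821  0.1628] 0.1512 0.1715
-0.16 [ 0.5234 -0.0578  0.1557] 0.1055 0.1645
-0.12 [ 0.5129 -0.0178  0.1501] 0.1401 0.1598
-0.08 [0.5018 0.02   0.1441] 0.1051 0.1543
-0.04 [0.4908 0.0569 0.1375] 0.1262 0.1482
0.0 [0.4777 0.094  0.1312] 0.1235 0.141
0.04 [0.4666 0.1325 0.1252] 0.1163 0.1352
0.08 [0.4553 0.1711 0.1188] 0.1088 0.1283
0.12 [0.4442 0.2081 0.1126] 0.1033 0.12
[... 764 characters left out ...]
0], [444.0, -368.0, 33.0], [444.0, -369.0, 39.0], [444.0, -372.0, 39.0], [445.0, -377.0, 32.0], [445.0, -379.0, 34.0], [448.0, -393.0, 0.0], [444.0, -362.0, 2.0], [443.0, -363.0, 6.0], [443.0, -366.0, 8.0], [443.0, -369.0, 9.0], [443.0, -369.0, 16.0], [442.0, -371.0, 23.0], [442.0, -373.0, 25.0], [441.0, -372.0, 38.0], [441.0, -376.0, 36.0], [441.0, -379.0, 35.0], [444.0, -391.0, 5.0], [441.0, -364.0, 3.0], [441.0, -369.0, -3.0], [441.0, -372.0, -2.0], [440.0, -372.0, 9.0], [441.0, -376.0, 5.0], [440.0, -377.0, 10.0], [440.0, -378.0, 19.0], [441.0, -384.0, 8.0], [441.0, -390.0, 0.0], [438.0, -373.0, 3.0], [438.0, -377.0, 0.0], [438.0, -380.0, 0.0], [438.0, -381.0, 9.0], [438.0, -385.0, 5.0]]
```

View pics/v3.png

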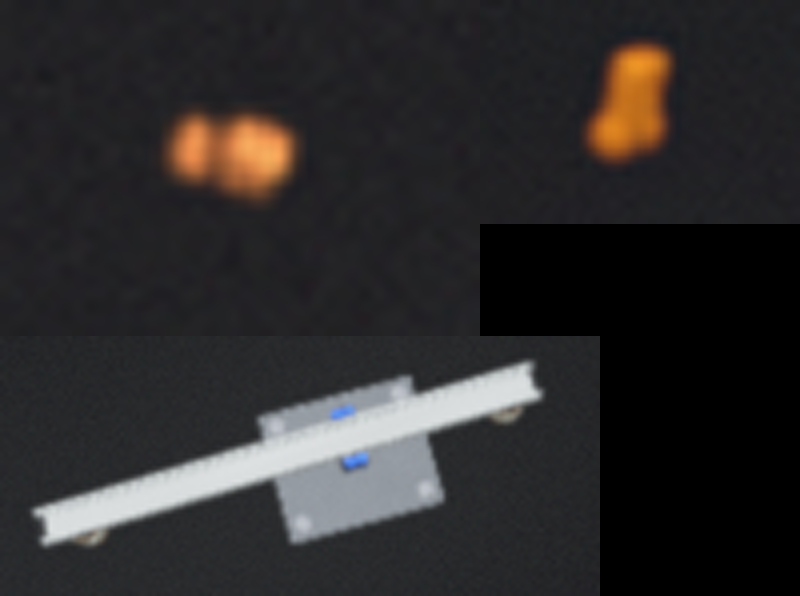

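Close crop: the bar sits between the blue cheeks on the middle stand's base. The marker is upright at top px (442,224), with its long side roughly along image x. Next I fit the base and the marker.

```bash
cat >> h.py <<'E'
def onplane(n,u,v,z):
    c=bot.calibration(n);R=c["extrinsics"][:3,:3];t=c["extrinsics"][:3,3]
    o=-R.T@t;r=R.T@np.array([(u-c["cx"])/c["fx"],(v-c["cy"])/c["fy"],1]);return o+r*(z-o[2])/r[2]
def box(cx,cy,yaw,lx,ly,z0,z1,ox=0):
    a=np.array([[sx*lx/2+ox,sy*ly/2] for sx in(-1,1) for sy in(-1,1)]);R=np.array([[np.cos(yaw),-np.sin(yaw)],[np.sin(yaw),np.cos(yaw)]])
    xy=a@R.T+[cx,cy];return np.array([[*p,z] for p in xy for z in(z0,z1)])
def sil(n,boxes,roi,k=8):
    l,t,r,b=roi;im=np.zeros(((b-t)*k,(r-l)*k),np.uint8)
    for B in boxes:
        q=np.array([proj(n,p) for p in B]);q=((q-[l,t]+.5)*k).astype(np.int32);cv2.fillConvexPoly(im,cv2.convexHull(q),255)
    im=cv2.resize(im,(r-l,b-t),interpolation=cv2.INTER_AREA).astype(float)/255
    return cv2.GaussianBlur(im,(0,0),.8)
E
python3 - <<'E'
from h import *
from scipy.optimize import differential_evolution as DE
P=np.array([onplane("top",u,v,.012)[:2] for u,v in[(284.5,194.75),(322,185.25),(330.75,216),(293,226.75)]])
print("base corners",P.round(4).tolist(),"centre",P.mean(0),[np.linalg.norm(P[i]-P[i-1]).round(4) for i in range(4)])
a=P[0]-P[1];b=P[3]-P[2];print("yaw x",np.arctan2(a[1],a[0]),np.arctan2(b[1],b[0]))
for u,v in[(305.1,193.6),(308.5,206)]:print("cheek",onplane("top",u,v,.138))
rois={"top":(430,214,460,238),"side":(418,174,446,202)};obs={}
for n,(l,t,r,b) in rois.items():
    im=cv2.imread(f"pics/{n}0.png").astype(float)[t:b,l:r];s=im[...,2]-im[...,0];s=np.clip(s-10,0,None);obs[n]=np.clip(s/np.percentile(s,98),0,1)
def cost(p,ns=("top","side")):
    x,y,w=p;B=[box(x,y,w,.022,.011,0,.008),box(x,y,w,.014,.010,.008,.034)]
    return sum(((sil(n,B,rois[n])-obs[n])**2).mean() for n in ns)
for ns in(("top","side"),("top",),("side",)):
    r=DE(cost,[(.42,.47),(-.40,-.35),(0,np.pi)],args=(ns,),maxiter=40,popsize=12,seed=1);print(ns,r.x,r.fun)
E
```

```text
base corners [[0.5259, 0.1072], [0.5575, -0.0063], [0.4638, -0.0344], [0.4292, 0.0787]] centre [0.49411343 0.0363197 ] [np.float64(0.1008), np.float64(0.1179), np.float64(0.0978), np.float64(0.1183)]
yaw x 1.8425064401169207 1.868117821111405
cheek [0.511607   0.04208957 0.138     ]
cheek [0.47751881 0.03201515 0.138     ]Traceback (most recent call last):
  File "<stdin>", line 14, in <module>
    return fun(*args, **kwargs)
    ret = solver.solve()
    next(self)
    ~~~~^^^^^^
    energy = self.func(parameters)
    return self.f(x, *self.args)
           ~~~~~~^^^^^^^^^^^^^^^
  File "<stdin>", line 12, in cost
  File "<stdin>", line 12, in <genexpr>
  File "h.py", line 25, in sil
    q=np.array([proj(n,p) for p in B]);q=((q-[l,t]+.5)*k).astype(np.int32);cv2.fillConvexPoly(im,cv2.convexHull(q),255)
                ~~~~^^^^^
  File "h.py", line 10, in proj
    c=bot.calibration(n);q=c["extrinsics"]@np.r_[p,1];return c["fx"]*q[0]/q[2]+c["cx"],c["fy"]*q[1]/q[2]+c["cy"]
ValueError: time passes only in moves, steps and waits
```

```bash
sed -i 's/bot\.calibration(n)/CAL(n)/; s/^from workcell import bot/from workcell import bot\nimport functools\nCAL=functools.lru_cache(lambda n: bot.calibration(n))/' h.py
python3 - <<'E'
from h import *
from scipy.optimize import differential_evolution as DE
rois={"top":(430,214,460,238),"side":(418,174,446,202)};obs={}
for n,(l,t,r,b) in rois.items():
    im=cv2.imread(f"pics/{n}0.png").astype(float)[t:b,l:r];s=im[...,2]-im[...,0];s=np.clip(s-10,0,None);obs[n]=np.clip(s/np.percentile(s,98),0,1)
def cost(p,ns=("top","side")):
    x,y,w=p;B=[box(x,y,w,.022,.011,0,.008),box(x,y,w,.014,.010,.008,.034)]
    return sum(((sil(n,B,rois[n])-obs[n])**2).mean() for n in ns)
for ns in(("top","side"),("top",),("side",)):
    r=DE(cost,[(.42,.47),(-.40,-.35),(0,np.pi)],args=(ns,),maxiter=25,popsize=10,seed=1);print(ns,r.x,r.fun)
o=bot.observe();from scipy.spatial.transform import Rotation as Ro
print(o["t"],Ro.from_rotvec(o["ee_rot"]).as_matrix().round(3))
E
```

```text
('top', 'side') [ 0.44490572 -0.37398651  1.19870636] 0.0059041833686851244
('top',) [ 0.44532268 -0.37410588  1.2910508 ] 0.002004570138927773
('side',) [ 0.44385727 -0.37245078  1.10604544] 0.0030527303301901656
0.8 [[ 0.239 -0.971  0.   ]
 [-0.971 -0.239 -0.   ]
 [ 0.    -0.    -1.   ]]
```

```bash
cat > go.py <<'E'
import sys
from h import *
from scipy.spatial.transform import Rotation as Ro
# python3 go.py x y z toolx_angle_deg : shift in tool axes (mm) and turn (tool rotvec)
def rel(p,ang):
    o=bot.observe();R=Ro.from_rotvec(o["ee_rot"]).as_matrix();a=np.radians(ang)
    T=np.array([[np.cos(a),np.sin(a),0],[np.sin(a),-np.cos(a),0],[0,0,-1]])
    print("t",o["t"],"pos",o["eef_pos"].round(4),"w",round(o["width"],3),"F",o["force"].round(2))
    print("shift",(R.T@(np.array(p)-o["eef_pos"])*1000).round(1),"turn",Ro.from_matrix(R.T@T).as_rotvec().round(3))
if __name__=="__main__":
    v=list(map(float,sys.argv[1:5]));rel(v[:3],v[3])
E
```

Call:
{"fn": "arm_command", "kwargs": {
  "translation": [
    [-3,-48,0],
    [-3,-48,0],
    [-3,-48,0],
    [-3,-48,0],
    [-3,-48,0],
    [-3,-48,0],
    [-3,-48,0],
    [-3,-48,0]
  ],
  "turn": [
    [0,0,-0.085],
    [0,0,-0.085],
    [0,0,-0.085],
    [0,0,-0.085],
    [0,0,-0.085],
    [0,0,-0.085],
    [0,0,-0.085],
    [0,0,-0.085]
  ],
  "fingers": [-1,-1,-1,-1,-1,-1,-1,-1]
}}

```text
t: 1.6
eef_pos: [0.4547, -0.3415, 0.2349]
ee_rot: [2.98, -0.979, 0.004]
force: [1.0, -0.7, 0.0]
width: 0.001
```

Call:
{"fn": "arm_command", "kwargs": {
  "translation": [
    [-3,-48,0],
    [-3,-48,0],
    [-3,-48,0],
    [-3,-48,0],
    [-3,-48,0],
    [-3,-48,0],
    [-3,-48,0],
    [-3,-48,0]
  ],
  "turn": [
    [0,0,-0.085],
    [0,0,-0.085],
    [0,0,-0.085],
    [0,0,-0.085],
    [0,0,-0.085],
    [0,0,-0.085],
    [0,0,-0.085],
    [0,0,-0.085]
  ],
  "fingers": [-1,-1,-1,-1,-1,-1,-1,-1]
}}

```text
t: 2.4
eef_pos: [0.5595, 0.0364, 0.2328]
ee_rot: [3.133, 0.117, 0.01]
force: [-0.2, 0.4, 0.0]
width: 0.002
```

```bash
python3 go.py 0.4236 0.2754 0.2 16.5
```

```text
t 2.4 pos [0.5595 0.0364 0.2328] w 0.002 F [-0.23  0.42  0.  ]
shift [-117.9 -248.7   30.3] turn [ 0.008 -0.005 -0.213]
```

Call:
{"fn": "arm_command", "kwargs": {
  "translation": [
    [-20,-42,0],
    [-20,-42,0],
    [-20,-42,0],
    [-20,-42,0],
    [-20,-42,0],
    [-15,-40,0]
  ],
  "turn": [
    [0,0,-0.036],
    [0,0,-0.036],
    [0,0,-0.036],
    [0,0,-0.036],
    [0,0,-0.036],
    [0,0,-0.036]
  ],
  "fingers": [-1,-1,-1,-1,-1,-1]
}}

```text
t: 3.0
eef_pos: [0.4006, 0.2744, 0.2301]
ee_rot: [3.1, 0.472, 0.016]
force: [0.9, 0.5, 0.8]
width: 0.001
```

```bash
python3 go.py 0.4236 0.2754 0.2 16.5
```

```text
t 3.0 pos [0.4006 0.2744 0.2301] w 0.001 F [0.85 0.53 0.79]
shift [22.   5.7 30.3] turn [ 0.007 -0.009  0.014]
```

Call:
{"fn": "arm_command", "kwargs": {
  "translation": [
    [22,3,0],
    [0,0,35],
    [0,0,35],
    [0,0,30],
    [0,0,0]
  ],
  "turn": [
    [0.007,-0.009,0.014],
    [0,0,0],
    [0,0,0],
    [0,0,0],
    [0,0,0]
  ],
  "fingers": [-1,-1,-1,-1,-1]
}}

```text
t: 3.5
eef_pos: [0.4194, 0.2867, 0.1301]
ee_rot: [-3.1, -0.472, -0.009]
force: [-0.9, 0.1, -0.5]
width: 0.003
```

```bash
python3 go.py 0.4236 0.2754 0.125 16.5
cat > look.py <<'E'
from h import *
import sys
im,d=bot.grab_frame("top");W=cloud("top",d)
s,d2=bot.grab_frame("side")
if len(sys.argv)>1:cv2.imwrite(f"pics/{sys.argv[1]}_top.png",im);cv2.imwrite(f"pics/{sys.argv[1]}_side.png",s)
E0=np.array([.4943,.0367]);u=np.array([-.284,.959]);v=np.array([-.959,-.284])
p=W.reshape(-1,3);q=p[:,:2]-E0;a=q@u;b=q@v
hsv=cv2.cvtColor(im,cv2.COLOR_BGR2HSV).reshape(-1,3)
m=(abs(b)<.016)&(abs(a)<.24)&(p[:,2]>.095)&(p[:,2]<.19)&(hsv[:,1]<60)&(hsv[:,2]>120)
# keep inliers to a line fit z(a)
k=m.copy()
for _ in range(4):
    c=np.polyfit(a[k],p[k,2],1);k=m&(abs(p[:,2]-np.polyval(c,a))<.015)
print("t",bot.observe()["t"],"slope",c[0].round(4),"z at edge",c[1].round(4),"ends",np.percentile(a[k],[.3,99.7]).round(4),"mid",(np.percentile(a[k],[.3,99.7]).mean()).round(4),"n",k.sum(),"yaw off",np.polyfit(a[k],b[k],1).round(4))
E
python3 look.py a
```

```text
t 3.5 pos [0.4194 0.2867 0.1301] w 0.003 F [-0.9   0.12 -0.48]
shift [ 0.6 12.1  5.1] turn [-0.005 -0.006  0.014]
t 3.6 slope -0.1566 z at edge 0.1411 ends [-0.1287  0.2212] mid 0.0463 n 1198 yaw off [ 0.0024 -0.0014]
```

Call:
{"fn": "arm_command", "kwargs": {
  "translation": [
    [0,12,5],
    [0,8,0],
    [0,4,0],
    [0,4,0],
    [0,4,0],
    [0,4,0],
    [0,0,0]
  ],
  "turn": [
    [-0.005,-0.006,0.014],
    [0,0,0],
    [0,0,0],
    [0,0,0],
    [0,0,0],
    [0,0,0],
    [0,0,0]
  ],
  "fingers": [-1,-1,-1,-1,-1,-1,-1]
}}

```text
t: 4.3
eef_pos: [0.4371, 0.2516, 0.1348]
ee_rot: [-3.103, -0.445, -0.03]
force: [-0.1, -0.1, -0.4]
width: 0.0
```

```bash
python3 go.py 0.4236 0.2754 0.125 16.5;python3 look.py b; python3 - <<'E'
import cv2,numpy as np
a=cv2.imread("pics/b_side.png")[150:350,230:430];cv2.imwrite("pics/v4.png",cv2.resize(a,(600,600),interpolation=cv2.INTER_CUBIC))
E
```

```text
t 4.3 pos [0.4371 0.2516 0.1348] w 0.0 F [-0.14 -0.12 -0.45]
shift [ -6.5 -26.6   9.7] turn [-0.004 -0.02  -0.003]
t 4.4 slope -0.1574 z at edge 0.141 ends [-0.1292  0.1998] mid 0.0353 n 1126 yaw off [ 0.0018 -0.0015]
```

View pics/v4.png

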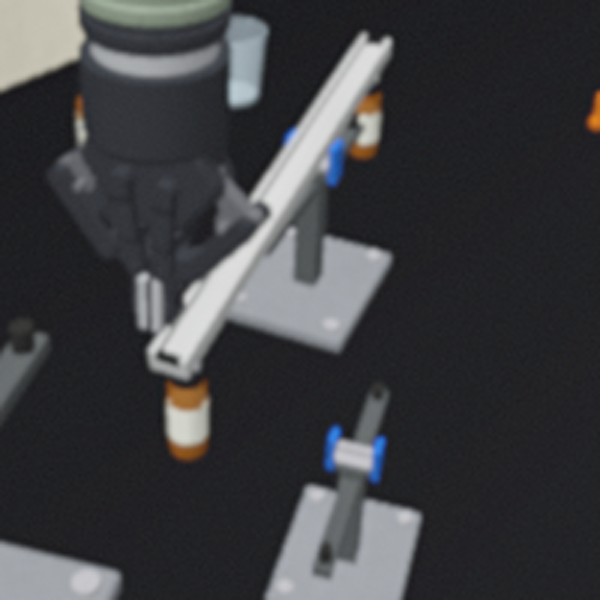

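The bar hasn't moved (its far end is still at -129 mm). The tips stand slightly too high, at about 110 mm, just above the bar end. I back off and come in lower.

Call:
{"fn": "arm_command", "kwargs": {
  "translation": [
    [0,-15,0],
    [-3,-15,0],
    [-3,0,0]
  ],
  "turn": [
    [0,0,0],
    [-0.004,-0.02,0],
    [0,0,0]
  ],
  "fingers": [-1,-1,-1]
}}

```text
t: 4.7
eef_pos: [0.4222, 0.2819, 0.1347]
ee_rot: [-3.109, -0.445, 0.001]
force: [-0.1, -0.1, -0.2]
width: -0.004
```

```bash
python3 go.py 0.4220 0.2804 0.119 16.5;python3 look.py
```

```text
t 4.7 pos [0.4222 0.2819 0.1347] w -0.004 F [-0.07 -0.11 -0.17]
shift [-0.6  1.4 15.7] turn [-0.001  0.    -0.004]
t 4.8 slope -0.1577 z at edge 0.1411 ends [-0.1286  0.2208] mid 0.0461 n 1193 yaw off [ 0.0024 -0.0015]
```

Call:
{"fn": "arm_command", "kwargs": {
  "translation": [
    [0,0,10],
    [0,0,6],
    [0,0,0]
  ],
  "turn": [
    [0,0,0],
    [0,0,0],
    [0,0,0]
  ],
  "fingers": [-1,-1,-1]
}}

```text
t: 5.1
eef_pos: [0.4211, 0.2796, 0.1169]
ee_rot: [3.109, 0.445, -0.002]
force: [-0.4, 0.2, 0.1]
width: 0.002
```

```bash
python3 go.py 0.4220 0.2804 0.119 16.5
```

```text
t 5.1 pos [0.4211 0.2796 0.1169] w 0.002 F [-0.43  0.21  0.1 ]
shift [ 1.1 -0.5 -2.1] turn [ 0.     0.002 -0.004]
```

Call:
{"fn": "arm_command", "kwargs": {
  "translation": [
    [1,10,-2],
    [0,6,0],
    [0,4,0],
    [0,4,0],
    [0,4,0],
    [0,0,0]
  ],
  "turn": [
    [0,0,0],
    [0,0,0],
    [0,0,0],
    [0,0,0],
    [0,0,0],
    [0,0,0]
  ],
  "fingers": [-1,-1,-1,-1,-1,-1]
}}

```text
t: 5.7
eef_pos: [0.4313, 0.2494, 0.1192]
ee_rot: [3.109, 0.442, -0.002]
force: [-0.6, -0.2, -0.1]
width: 0.001
```

```bash
python3 go.py 0.4220 0.2804 0.119 16.5;python3 look.py
```

```text
t 5.7 pos [0.4313 0.2494 0.1192] w 0.001 F [-0.55 -0.2  -0.15]
shift [ -0.3 -32.4   0.2] turn [ 0.001  0.001 -0.006]
t 5.8 slope -0.1562 z at edge 0.141 ends [-0.1289  0.1979] mid 0.0345 n 1113 yaw off [ 0.0023 -0.0015]
```

```bash
python3 look.py c; python3 - <<'E'
import cv2,numpy as np
a=cv2.imread("pics/c_side.png")[200:300,240:340];b=cv2.imread("pics/c_top.png")[190:260,190:290]
cv2.imwrite("pics/v5.png",np.hstack([cv2.resize(a,(400,400),interpolation=cv2.INTER_CUBIC),cv2.resize(b,(400,280),interpolation=cv2.INTER_CUBIC)[:].copy() if 0 else cv2.copyMakeBorder(cv2.resize(b,(400,280),interpolation=cv2.INTER_CUBIC),0,120,0,0,0)]))
E
```

```text
t 5.9 slope -0.1574 z at edge 0.1411 ends [-0.1291  0.1986] mid 0.0348 n 1121 yaw off [ 0.002  -0.0015]
```

View pics/v5.png

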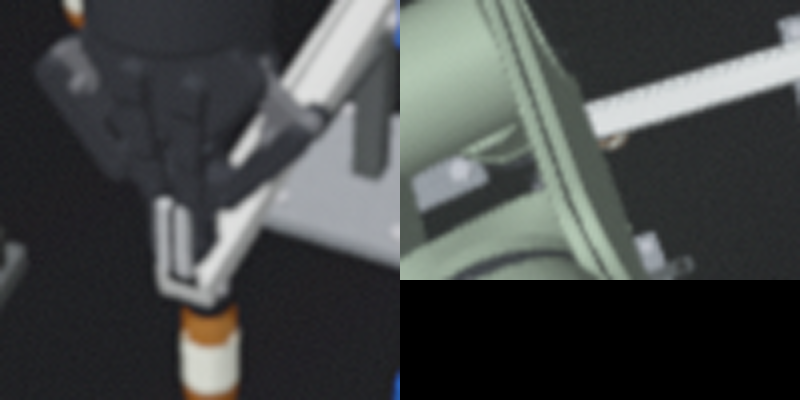

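```bash
python3 - <<'E'
from h import *
E0=np.array([.4943,.0367]);u=np.array([-.284,.959]);v=np.array([-.959,-.284])
def P(a,b,z):
    p=np.r_[E0+a*u+b*v,z];return [round((x-o)*4) for x,o in zip(proj("side",p),(240,200))]
for b in(-.012,.012):
    for z in(.094,.108):print("end",b,z,P(.2225,b,z))
for a in(.211,.222,.233):
  for b in(-.014,0,.014):print("tip",a,b,P(a,b,.094))
print("bodybottom",P(.222,0,.167))
im=cv2.imread("pics/c_side.png");
d=np.load("side0.npy");W=cloud("side",d)
for (y,x) in[(264,290),(268,287),(270,282),(260,293)]:print(W[y,x], "orig")
# end from side frame 0: bar points
p=W.reshape(-1,3);q=p[:,:2]-E0;a=q@u;b=q@v;m=(abs(b)<.02)&(a>.1)&(a<.3)&(p[:,2]>.08)&(p[:,2]<.2)
k=m&(p[:,2]>.085);print("side max a",np.percentile(a[k],[50,95,99,100]),np.median(b[k]))
k=k&(a>.19);c=np.percentile(p[k,2],[2,50,98]);print("z",c)
E
```

```text
end -0.012 0.094 [160, 287]
end -0.012 0.108 [159, 263]
end 0.012 0.094 [208, 303]
end 0.012 0.108 [207, 279]
tip 0.211 -0.014 [168, 270]
tip 0.211 0 [196, 279]
tip 0.211 0.014 [224, 288]
tip 0.222 -0.014 [156, 285]
tip 0.222 0 [184, 294]
tip 0.222 0.014 [212, 304]
tip 0.233 -0.014 [144, 301]
tip 0.233 0 [172, 310]
tip 0.233 0.014 [200, 320]
bodybottom [180, 161]
[0.43463194 0.23595747 0.10521429] orig
[0.42726287 0.25063445 0.10984869] orig
[0.43595118 0.25447441 0.10269879] orig
[0.43616874 0.22672964 0.10772011] orig
side max a [0.17197693 0.22443789 0.22569942 0.22640076] 0.0012479086874436706
z [0.09657868 0.10742447 0.11436526]
```

```bash
python3 - <<'E'
from h import *
E0=np.array([.4943,.0367]);u=np.array([-.284,.959]);v=np.array([-.959,-.284])
im,d=bot.grab_frame("side");W=cloud("side",d)
for y in range(244,278,2):
    print(y,[tuple(np.r_[(W[y,x,:2]-E0)@u,(W[y,x,:2]-E0)@v,W[y,x,2]].__mul__(1000).round().astype(int).tolist()) for x in range(278,298,3)])
E
```

```text
244 [(235, -6, 166), (233, -2, 166), (234, 5, 169), (235, 11, 171), (235, 17, 174), (228, 18, 170), (227, 23, 170)]
246 [(234, -7, 161), (233, -1, 162), (234, 5, 165), (234, 10, 167), (233, 15, 168), (228, 18, 165), (235, 28, 174)]
248 [(237, -5, 160), (234, -1, 158), (234, 5, 161), (235, 11, 163), (233, 15, 164), (234, 21, 167), (234, 27, 169)]
250 [(229, -10, 148), (230, -4, 151), (234, 5, 157), (235, 11, 160), (233, 15, 159), (234, 21, 163), (235, 27, 165)]
252 [(228, -11, 143), (233, -2, 150), (233, 4, 152), (234, 10, 154), (227, 12, 150), (219, 13, 144), (235, 27, 161)]
254 [(229, -10, 139), (233, -2, 145), (233, 4, 148), (229, 7, 146), (230, 13, 148), (220, 14, 141), (183, -1, 109)]
256 [(229, -10, 135), (232, -3, 140), (234, 4, 144), (229, 7, 141), (230, 13, 144), (222, 14, 139), (186, 1, 108)]
258 [(228, -11, 130), (233, -2, 136), (233, 4, 139), (230, 7, 138), (229, 13, 139), (221, 14, 134), (192, 5, 109)]
260 [(229, -11, 126), (233, -2, 132), (233, 3, 135), (230, 7, 133), (230, 13, 136), (220, 13, 128), (203, 10, 114)]
262 [(229, -11, 122), (234, -2, 128), (234, 3, 130), (23
[... 255 characters left out ...]
 118), (232, 2, 120), (229, 7, 120), (229, 12, 121), (217, 11, 111), (207, 12, 104)]
268 [(123, -77, -1), (227, -7, 108), (225, -2, 109), (230, 7, 116), (223, 9, 111), (219, 12, 109), (208, 13, 100)]
270 [(131, -72, 2), (225, -8, 101), (225, -2, 104), (224, 4, 105), (225, 10, 109), (219, 12, 105), (201, 9, 89)]
272 [(135, -70, 1), (224, -9, 95), (223, -3, 97), (224, 3, 100), (224, 9, 103), (219, 13, 100), (201, 8, 84)]
274 [(140, -67, 0), (138, -61, 0), (133, -56, -2), (211, -4, 83), (224, 9, 98), (220, 13, 96), (205, 11, 83)]
276 [(145, -64, 0), (143, -58, 0), (140, -53, 0), (213, -4, 79), (212, 2, 81), (212, 8, 83), (205, 11, 79)]<stdin>:5: RuntimeWarning: invalid value encountered in cast
```

Side depth shows the fingertips at about z 0.116, only 3–5 mm below the TCP height, so they are above the bar end (top 0.110). I back off and go about 20 mm lower, judging by the camera.

Call:
{"fn": "arm_command", "kwargs": {
  "translation": [
    [0,-15,0],
    [0,-15,0],
    [0,0,10],
    [0,0,8],
    [0,0,0]
  ],
  "turn": [
    [0,0,0],
    [0,0,0],
    [0,0,0],
    [0,0,0],
    [0,0,0]
  ],
  "fingers": [-1,-1,-1,-1,-1]
}}

```text
t: 6.45
eef_pos: [0.4214, 0.2824, 0.0993]
ee_rot: [3.11, 0.445, -0.002]
force: [-0.8, 0.2, -0.1]
width: 0.001
```

```bash
cat > tip.py <<'E'
from h import *
E0=np.array([.4943,.0367]);u=np.array([-.284,.959]);v=np.array([-.959,-.284])
im,d=bot.grab_frame("side");W=cloud("side",d);cv2.imwrite("pics/tip.png",im)
o=bot.observe();T=o["eef_pos"];p=W.reshape(-1,3);a=(p[:,:2]-T[:2])@u;b=(p[:,:2]-T[:2])@v
print("TCP",T.round(4),"u",((T[:2]-E0)@u).round(4),"v",((T[:2]-E0)@v).round(4))
m=(a>.004)&(a<.02)&(abs(b)<.012)&(p[:,2]>.03)&(p[:,2]<.2)
print("n",m.sum(),"tip z pct",np.percentile(p[m,2],[0,2,5,20]).round(4),"face a",np.median(a[m]))
E
python3 go.py 0.4220 0.2804 0.119 16.5;python3 tip.py
```

```text
t 6.45 pos [0.4214 0.2824 0.0993] w 0.001 F [-0.82  0.23 -0.1 ]
shift [  0.    2.1 -19.7] turn [ 0.     0.001 -0.004]
TCP [0.4216 0.2824 0.0997] u 0.2562 v -0.0
n 597 tip z pct [0.0947 0.1    0.1034 0.1195] face a 0.011388388456664953
```

Call:
{"fn": "arm_command", "kwargs": {
  "translation": [
    [0,10,0],
    [0,6,0],
    [0,4,0],
    [0,4,0],
    [0,4,0],
    [0,0,0]
  ],
  "turn": [
    [0,0,0],
    [0,0,0],
    [0,0,0],
    [0,0,0],
    [0,0,0],
    [0,0,0]
  ],
  "fingers": [-1,-1,-1,-1,-1,-1]
}}

```text
t: 7.1
eef_pos: [0.4311, 0.2532, 0.1006]
ee_rot: [-3.108, -0.439, -0.002]
force: [0.4, 0.4, 0.3]
width: 0.0
```

```bash
python3 tip.py;python3 look.py
```

```text
TCP [0.431  0.2533 0.1006] u 0.2257 v -0.0008
n 559 tip z pct [0.0987 0.1019 0.1049 0.1208] face a 0.011150796455812455
t 7.25 slope -0.157 z at edge 0.1411 ends [-0.1402  0.1987] mid 0.0293 n 1162 yaw off [-0.0043 -0.0009]
```

Call:
{"fn": "arm_command", "kwargs": {
  "translation": [
    [0,3,-1],
    [0,2,0],
    [0,-5,0],
    [0,0,0],
    [0,0,0],
    [0,0,0],
    [0,0,0],
    [0,0,0]
  ],
  "turn": [
    [0,0,0],
    [0,0,0],
    [0,0,0],
    [0,0,0],
    [0,0,0],
    [0,0,0],
    [0,0,0],
    [0,0,0]
  ],
  "fingers": [-1,-1,-1,-1,-1,-1,-1,-1]
}}

```text
t: 8.05
eef_pos: [0.4303, 0.2533, 0.101]
ee_rot: [-3.109, -0.443, 0.001]
force: [-0.4, -0.3, -0.2]
width: -0.003
```

```bash
python3 tip.py;python3 look.py
```

```text
TCP [0.4304 0.2533 0.101 ] u 0.2259 v -0.0002
n 561 tip z pct [0.0969 0.1017 0.1057 0.1219] face a 0.011169169152426743
t 8.2 slope -0.1583 z at edge 0.1412 ends [-0.1449  0.2   ] mid 0.0275 n 1183 yaw off [-0.003  -0.0009]
```

Call:
{"fn": "arm_command", "kwargs": {
  "translation": [
    [0,5,-1],
    [0,3,0],
    [0,2,0],
    [0,-5,0],
    [0,0,0],
    [0,0,0],
    [0,0,0],
    [0,0,0]
  ],
  "turn": [
    [0,0,0],
    [0,0,0],
    [0,0,0],
    [0,0,0],
    [0,0,0],
    [0,0,0],
    [0,0,0],
    [0,0,0]
  ],
  "fingers": [-1,-1,-1,-1,-1,-1,-1,-1]
}}

```text
t: 9.0
eef_pos: [0.4319, 0.2481, 0.1022]
ee_rot: [-3.109, -0.442, 0.001]
force: [0.1, 0.9, 0.7]
width: -0.0
```

```bash
python3 tip.py;python3 look.py
```

```text
TCP [0.4319 0.2481 0.1021] u 0.2204 v -0.0002
n 545 tip z pct [0.0993 0.1031 0.1065 0.1223] face a 0.0112486505972614
t 9.15 slope -0.1577 z at edge 0.1411 ends [-0.1497  0.1928] mid 0.0216 n 1178 yaw off [-0.0053 -0.0009]
```

Call:
{"fn": "arm_command", "kwargs": {
  "translation": [
    [0,5,-1],
    [0,3,0],
    [0,2,0],
    [0,-5,0],
    [0,0,0],
    [0,0,0],
    [0,0,0],
    [0,0,0]
  ],
  "turn": [
    [0,0,0],
    [0,0,0],
    [0,0,0],
    [0,0,0],
    [0,0,0],
    [0,0,0],
    [0,0,0],
    [0,0,0]
  ],
  "fingers": [-1,-1,-1,-1,-1,-1,-1,-1]
}}

```text
t: 9.95
eef_pos: [0.4335, 0.243, 0.1033]
ee_rot: [-3.109, -0.442, 0.0]
force: [0.0, 0.5, 0.2]
width: 0.002
```

```bash
python3 tip.py;python3 look.py
```

```text
TCP [0.4335 0.243  0.1033] u 0.2151 v -0.0003
n 539 tip z pct [0.0982 0.1048 0.108  0.1229] face a 0.011301715214492693
t 10.1 slope -0.1563 z at edge 0.1411 ends [-0.1556  0.1867] mid 0.0155 n 1175 yaw off [-0.0067 -0.0009]
```

Call:
{"fn": "arm_command", "kwargs": {
  "translation": [
    [0,5,-1],
    [0,3,0],
    [0,2,0],
    [0,-5,0],
    [0,0,0],
    [0,0,0],
    [0,0,0],
    [0,0,0]
  ],
  "turn": [
    [0,0,0],
    [0,0,0],
    [0,0,0],
    [0,0,0],
    [0,0,0],
    [0,0,0],
    [0,0,0],
    [0,0,0]
  ],
  "fingers": [-1,-1,-1,-1,-1,-1,-1,-1]
}}

```text
t: 10.9
eef_pos: [0.4351, 0.2378, 0.1045]
ee_rot: [-3.109, -0.442, -0.0]
force: [0.2, 0.5, 0.1]
width: -0.002
```

```bash
python3 tip.py;python3 look.py
```

```text
TCP [0.4351 0.2378 0.1045] u 0.2097 v -0.0004
n 519 tip z pct [0.0999 0.1053 0.1087 0.1231] face a 0.011129260966504404
t 11.05 slope -0.1565 z at edge 0.1411 ends [-0.1608  0.1797] mid 0.0095 n 1173 yaw off [-0.0088 -0.0008]
```

Call:
{"fn": "arm_command", "kwargs": {
  "translation": [
    [0,5,-1],
    [0,3,0],
    [0,2,0],
    [0,-5,0],
    [0,0,0],
    [0,0,0],
    [0,0,0],
    [0,0,0]
  ],
  "turn": [
    [0,0,0],
    [0,0,0],
    [0,0,0],
    [0,0,0],
    [0,0,0],
    [0,0,0],
    [0,0,0],
    [0,0,0]
  ],
  "fingers": [-1,-1,-1,-1,-1,-1,-1,-1]
}}

```text
t: 11.85
eef_pos: [0.4367, 0.2327, 0.1057]
ee_rot: [-3.108, -0.441, -0.0]
force: [0.2, -0.4, -0.3]
width: -0.001
```

```bash
python3 look.py
```

```text
t 11.95 slope -0.1573 z at edge 0.141 ends [-0.1664  0.1735] mid 0.0036 n 1176 yaw off [-0.0104 -0.0009]
```

Call:
{"fn": "arm_command", "kwargs": {
  "translation": [
    [0,5,-1],
    [0,3,0],
    [0,2,0],
    [0,-5,0],
    [0,0,0],
    [0,0,0],
    [0,0,0],
    [0,0,0]
  ],
  "turn": [
    [0,0,0],
    [0,0,0],
    [0,0,0],
    [0,0,0],
    [0,0,0],
    [0,0,0],
    [0,0,0],
    [0,0,0]
  ],
  "fingers": [-1,-1,-1,-1,-1,-1,-1,-1]
}}

```text
t: 12.75
eef_pos: [0.4383, 0.2275, 0.1068]
ee_rot: [-3.108, -0.441, -0.001]
force: [-0.5, 0.3, -0.2]
width: 0.002
```

```bash
python3 tip.py;python3 look.py
```

```text
TCP [0.4382 0.2275 0.1068] u 0.1989 v -0.0004
n 492 tip z pct [0.1018 0.1074 0.1109 0.1254] face a 0.01118440493445469
t 12.9 slope -0.1548 z at edge 0.1412 ends [-0.1716  0.167 ] mid -0.0023 n 1167 yaw off [-0.0116 -0.0008]
```

Call:
{"fn": "arm_command", "kwargs": {
  "translation": [
    [0,5,-1],
    [0,3,0],
    [0,2,0],
    [0,-5,0],
    [0,0,0],
    [0,0,0],
    [0,0,0],
    [0,0,0]
  ],
  "turn": [
    [0,0,0],
    [0,0,0],
    [0,0,0],
    [0,0,0],
    [0,0,0],
    [0,0,0],
    [0,0,0],
    [0,0,0]
  ],
  "fingers": [-1,-1,-1,-1,-1,-1,-1,-1]
}}

```text
t: 13.7
eef_pos: [0.4398, 0.2223, 0.108]
ee_rot: [-3.108, -0.441, -0.001]
force: [0.6, -0.0, 0.3]
width: 0.002
```

```bash
python3 look.py
```

```text
t 13.8 slope -0.1289 z at edge 0.141 ends [-0.1782  0.1599] mid -0.0092 n 1167 yaw off [-0.0128 -0.0009]
```

The tilt is changing, so the bar is starting to level. I wait and watch.

Call:
{"fn": "arm_command", "kwargs": {
  "translation": [
    [0,-3,0],
    [0,0,0],
    [0,0,0],
    [0,0,0],
    [0,0,0],
    [0,0,0],
    [0,0,0],
    [0,0,0]
  ],
  "turn": [
    [0,0,0],
    [0,0,0],
    [0,0,0],
    [0,0,0],
    [0,0,0],
    [0,0,0],
    [0,0,0],
    [0,0,0]
  ],
  "fingers": [-1,-1,-1,-1,-1,-1,-1,-1]
}}

```text
t: 14.6
eef_pos: [0.4389, 0.2254, 0.108]
ee_rot: [-3.108, -0.441, -0.001]
force: [0.2, -0.2, -0.1]
width: -0.002
```

```bash
python3 look.py
```

```text
t 14.7 slope -0.1415 z at edge 0.1411 ends [-0.1777  0.164 ] mid -0.0069 n 1183 yaw off [-0.0124 -0.0009]
```

Call:
{"fn": "arm_command", "kwargs": {
  "translation": [
    [0,0,-10],
    [0,0,-5],
    [0,0,0],
    [0,0,0],
    [0,0,0],
    [0,0,0],
    [0,0,0],
    [0,0,0]
  ],
  "turn": [
    [0,0,0],
    [0,0,0],
    [0,0,0],
    [0,0,0],
    [0,0,0],
    [0,0,0],
    [0,0,0],
    [0,0,0]
  ],
  "fingers": [-1,-1,-1,-1,-1,-1,-1,-1]
}}

```text
t: 15.5
eef_pos: [0.439, 0.2254, 0.1246]
ee_rot: [-3.108, -0.441, -0.002]
force: [0.4, -0.5, -1.0]
width: 0.001
```

```bash
python3 look.py;python3 tip.py
```

```text
t 15.6 slope -0.1529 z at edge 0.1412 ends [-0.1767  0.1663] mid -0.0052 n 1187 yaw off [-0.0128 -0.0009]
TCP [0.439  0.2254 0.1246] u 0.1967 v -0.0006
n 412 tip z pct [0.1212 0.1244 0.1274 0.1393] face a 0.011081358881893849
```

Call:
{"fn": "arm_command", "kwargs": {
  "translation": [
    [0,0,10],
    [0,5,4],
    [0,3,0],
    [0,2,0],
    [0,2,0],
    [0,-5,0],
    [0,-5,0],
    [0,0,0]
  ],
  "turn": [
    [0,0,0],
    [0,0,0],
    [0,0,0],
    [0,0,0],
    [0,0,0],
    [0,0,0],
    [0,0,0],
    [0,0,0]
  ],
  "fingers": [-1,-1,-1,-1,-1,-1,-1,-1]
}}

```text
t: 16.45
eef_pos: [0.4397, 0.2236, 0.1093]
ee_rot: [-3.107, -0.439, -0.002]
force: [0.2, -0.3, 0.4]
width: 0.001
```

```bash
python3 look.py;python3 tip.py
```

```text
t 16.55 slope -0.0612 z at edge 0.1408 ends [-0.1845  0.1601] mid -0.0122 n 1186 yaw off [-0.0119 -0.001 ]
TCP [0.4397 0.2232 0.1092] u 0.1944 v -0.0006
n 484 tip z pct [0.1063 0.1093 0.1132 0.1268] face a 0.011099117905717408
```

Call:
{"fn": "arm_command", "kwargs": {
  "translation": [
    [0,0,0],
    [0,0,0],
    [0,0,0],
    [0,0,0],
    [0,0,0],
    [0,0,0],
    [0,0,0],
    [0,0,0]
  ],
  "turn": [
    [0,0,0],
    [0,0,0],
    [0,0,0],
    [0,0,0],
    [0,0,0],
    [0,0,0],
    [0,0,0],
    [0,0,0]
  ],
  "fingers": [-1,-1,-1,-1,-1,-1,-1,-1]
}}

```text
t: 17.4
eef_pos: [0.4397, 0.2228, 0.1092]
ee_rot: [-3.108, -0.438, -0.001]
force: [-0.6, 0.2, 0.5]
width: 0.002
```

```bash
python3 look.py
```

```text
t 17.5 slope -0.0485 z at edge 0.1408 ends [-0.1854  0.1591] mid -0.0131 n 1182 yaw off [-0.012 -0.001]
```

Call:
{"fn": "arm_command", "kwargs": {
  "translation": [
    [0,0,0],
    [0,0,0],
    [0,0,0],
    [0,0,0],
    [0,0,0],
    [0,0,0]
  ],
  "turn": [
    [0,0,0],
    [0,0,0],
    [0,0,0],
    [0,0,0],
    [0,0,0],
    [0,0,0]
  ],
  "fingers": [-1,-1,-1,-1,-1,-1]
}}

```text
t: 18.1
eef_pos: [0.4397, 0.2228, 0.1092]
ee_rot: [-3.108, -0.438, -0.001]
force: [0.1, -1.0, 0.4]
width: -0.001
```

```bash
python3 look.py
```

```text
t 18.2 slope 0.0447 z at edge 0.1409 ends [-0.1847  0.158 ] mid -0.0134 n 1175 yaw off [-0.0108 -0.001 ]
```

Call:
{"fn": "arm_command", "kwargs": {
  "translation": [
    [0,0,0],
    [0,0,0],
    [0,0,0],
    [0,0,0],
    [0,0,0],
    [0,0,0]
  ],
  "turn": [
    [0,0,0],
    [0,0,0],
    [0,0,0],
    [0,0,0],
    [0,0,0],
    [0,0,0]
  ],
  "fingers": [-1,-1,-1,-1,-1,-1]
}}

```text
t: 18.8
eef_pos: [0.4397, 0.2228, 0.1092]
ee_rot: [-3.108, -0.438, -0.001]
force: [-1.3, 0.2, 0.2]
width: -0.004
```

```bash
python3 look.py
```

```text
t 18.9 slope 0.0301 z at edge 0.1406 ends [-0.1852  0.158 ] mid -0.0136 n 1178 yaw off [-0.0119 -0.001 ]
```

The bar rocks about level (slope -0.05 to +0.045) and is free of the fingers. I retreat and go for the marker while it settles.

Call:
{"fn": "arm_command", "kwargs": {
  "translation": [
    [0,-25,0],
    [0,-15,-40],
    [0,0,-50],
    [0,0,-50],
    [0,0,-20]
  ],
  "turn": [
    [0,0,0],
    [0,0,0],
    [0,0,0],
    [0,0,0],
    [0,0,0]
  ],
  "fingers": [-1,-1,-1,-0.4,-0.4]
}}

```text
t: 19.4
eef_pos: [0.4264, 0.2612, 0.2708]
ee_rot: [3.11, 0.438, -0.015]
force: [0.9, -0.0, -0.8]
width: 0.297
```

```bash
python3 look.py; python3 go.py .445 -.374 .26 -18
```

```text
t 19.5 slope -0.0236 z at edge 0.1408 ends [-0.1844  0.1696] mid -0.0074 n 1218 yaw off [-0.0116 -0.001 ]
t 19.5 pos [0.4265 0.2612 0.2698] w 0.294 F [ 0.48 -0.28 -0.9 ]
shift [-157.4  615.6   10.8] turn [0.002 0.009 0.594]
```

Call:
{"fn": "arm_command", "kwargs": {
  "translation": [
    [-13,43,0],
    [-11,44,0],
    [-9,44,0],
    [-7,44,0],
    [-5,45,0],
    [-3,45,0],
    [-1,45,0]
  ],
  "turn": [
    [0,0,0.044],
    [0,0,0.044],
    [0,0,0.044],
    [0,0,0.044],
    [0,0,0.044],
    [0,0,0.044],
    [0,0,0.044]
  ],
  "fingers": [-0.4,-0.4,-0.4,-0.4,-0.4,-0.4,-0.4]
}}

```text
t: 20.2
eef_pos: [0.4189, -0.0601, 0.2612]
ee_rot: [3.139, -0.045, -0.034]
force: [1.5, -0.6, -0.4]
width: 0.299
```

Call:
{"fn": "arm_command", "kwargs": {
  "translation": [
    [1,45,0],
    [3,45,0],
    [5,45,0],
    [7,44,0],
    [9,44,0]
  ],
  "turn": [
    [0,0,0.044],
    [0,0,0.044],
    [0,0,0.044],
    [0,0,0.044],
    [0,0,0.044]
  ],
  "fingers": [-0.4,-0.4,-0.4,-0.4,-0.4]
}}

```text
t: 20.7
eef_pos: [0.411, -0.2929, 0.2535]
ee_rot: [-3.114, 0.407, 0.051]
force: [1.0, 0.4, 0.2]
width: 0.301
```

```bash
python3 look.py e; python3 go.py .445 -.374 .16 -18
```

```text
t 20.8 slope 0.0272 z at edge 0.1409 ends [-0.185   0.1683] mid -0.0083 n 1219 yaw off [-0.0116 -0.001 ]
t 20.8 pos [ 0.4111 -0.2958  0.2529] w 0.296 F [-0.52  1.1  -0.22]
shift [56.2 66.1 91.4] turn [0.007 0.033 0.05 ]
```

Call:
{"fn": "arm_command", "kwargs": {
  "translation": [
    [28,33,20],
    [28,33,40],
    [0,0,40],
    [0,0,40],
    [0,0,30],
    [0,0,0]
  ],
  "turn": [
    [0.004,0.017,0.025],
    [0.004,0.017,0.025],
    [0,0,0],
    [0,0,0],
    [0,0,0],
    [0,0,0]
  ],
  "fingers": [-0.4,-0.4,-0.4,-0.4,-0.4,-0.4]
}}

```text
t: 21.4
eef_pos: [0.4412, -0.3662, 0.0757]
ee_rot: [-3.094, 0.495, 0.007]
force: [-0.1, 1.7, -0.0]
width: 0.3
```

```bash
python3 look.py f; python3 go.py .445 -.374 .045 -18; python3 - <<'E'
import cv2
a=cv2.imread("pics/f_side.png")[130:210,380:480];cv2.imwrite("pics/v6.png",cv2.resize(a,(700,560),interpolation=cv2.INTER_CUBIC))
E
```

```text
t 21.5 slope 0.0218 z at edge 0.1408 ends [-0.1848  0.1687] mid -0.0081 n 1212 yaw off [-0.0111 -0.001 ]
t 21.5 pos [ 0.4437 -0.3683  0.08  ] w 0.298 F [ 0.82 -0.43  1.41]
shift [ 2.9  5.1 35. ] turn [-0.004 -0.002 -0.003]
```

View pics/v6.png

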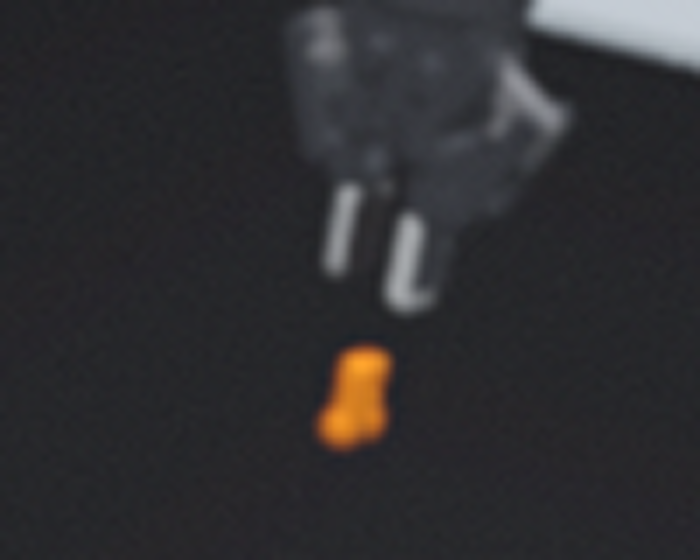

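```bash
python3 - <<'E'
from h import *
for z in(.055,.06,.065,.07,.075,.08):print(z,np.round(proj("side",[.4437,-.3683,z]),1))
print(np.round(proj("side",[.445,-.374,.034]),1),np.round(proj("side",[.445,-.374,0]),1))
im,d=bot.grab_frame("side");W=cloud("side",d)
for y,x in[(160,428),(166,428),(168,428),(164,438),(170,438),(172,438),(173,439)]:print(y,x,W[y,x].round(3))
E
```

```text
0.055 [432.3 175.2]
0.06 [432.6 173.6]
0.065 [432.9 172.1]
0.07 [433.2 170.6]
0.075 [433.5 169.1]
0.08 [433.8 167.5]
[431.5 180.6] [429.6 190.5]
160 428 [ 0.463 -0.363  0.1  ]
166 428 [ 0.461 -0.365  0.08 ]
168 428 [ 0.521 -0.517  0.001]
164 438 [ 0.428 -0.353  0.102]
170 438 [ 0.425 -0.356  0.082]
172 438 [ 0.483 -0.514 -0.001]
173 439 [ 0.477 -0.51  -0.001]
```

Call:
{"fn": "arm_command", "kwargs": {
  "translation": [
    [3,5,15],
    [0,0,20],
    [0,0,14],
    [0,0,0]
  ],
  "turn": [
    [-0.004,-0.002,-0.003],
    [0,0,0],
    [0,0,0],
    [0,0,0]
  ],
  "fingers": [-0.4,-0.4,-0.4,-0.4]
}}

```text
t: 21.95
eef_pos: [0.4511, -0.3791, 0.0373]
ee_rot: [3.092, -0.487, 0.027]
force: [-0.3, 0.2, -0.2]
width: 0.298
```

```bash
python3 look.py g; python3 go.py .445 -.374 .020 -18; python3 - <<'E'
import cv2
a=cv2.imread("pics/g_side.png")[150:210,395:470];cv2.imwrite("pics/v7.png",cv2.resize(a,(700,560),interpolation=cv2.INTER_CUBIC))
E
```

```text
t 22.05 slope -0.0072 z at edge 0.1408 ends [-0.1848  0.1692] mid -0.0078 n 1217 yaw off [-0.0118 -0.001 ]
t 22.05 pos [ 0.4518 -0.3798  0.0387] w 0.294 F [-0.03 -0.03  0.5 ]
shift [-8.7 -3.6 18.5] turn [ 0.009 -0.021  0.002]
```

View pics/v7.png

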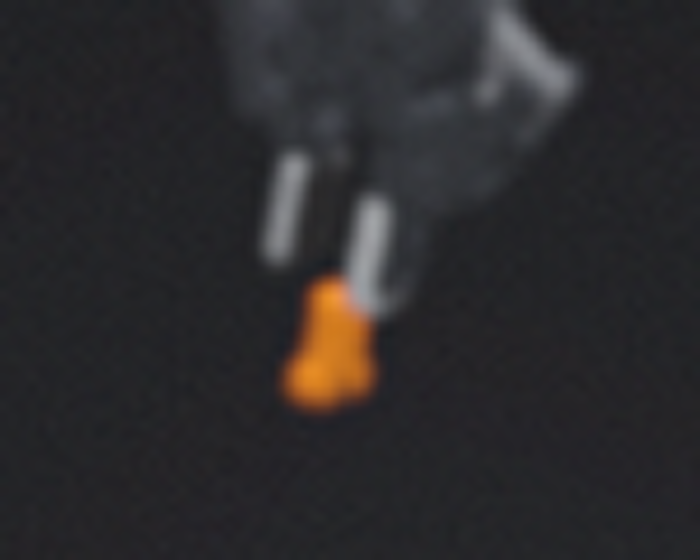

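Call:
{"fn": "arm_command", "kwargs": {
  "translation": [
    [-9,-4,0],
    [0,0,0],
    [0,0,0]
  ],
  "turn": [
    [0.009,-0.021,0],
    [0,0,0],
    [0,0,0]
  ],
  "fingers": [-0.4,-0.4,-0.4]
}}

```text
t: 22.35
eef_pos: [0.4451, -0.3737, 0.0411]
ee_rot: [3.101, -0.488, 0.004]
force: [0.4, 0.4, -0.5]
width: 0.303
```

```bash
python3 look.py h; python3 go.py .445 -.374 .018 -18; python3 - <<'E'
from h import *
from scipy.optimize import differential_evolution as DE
l,t,r,b=roi=(418,174,446,202)
im=cv2.imread("pics/h_side.png").astype(float)[t:b,l:r];s=im[...,2]-im[...,0];s=np.clip(s-10,0,None);o=np.clip(s/np.percentile(s,98),0,1)
f=lambda p:((sil("side",[box(*p,.022,.011,0,.008),box(*p,.014,.010,.008,.034)],roi)-o)**2).mean()
R=DE(f,[(.42,.47),(-.40,-.35),(0.9,1.6)],maxiter=20,popsize=10,seed=1);print("marker side fit",R.x,R.fun)
a=cv2.imread("pics/h_side.png")[150:210,395:470];cv2.imwrite("pics/v8.png",cv2.resize(a,(500,400),interpolation=cv2.INTER_CUBIC))
E
```

```text
t 22.45 slope 0.0138 z at edge 0.1408 ends [-0.1847  0.1691] mid -0.0078 n 1213 yaw off [-0.0117 -0.001 ]
t 22.45 pos [ 0.445  -0.3737  0.041 ] w 0.302 F [ 0.32 -0.35  0.29]
shift [-0.   0.3 23. ] turn [ 0.002 -0.003  0.002]
marker side fit [ 0.44380272 -0.3697666   1.08108177] 0.003723018994386754
```

View pics/v8.png

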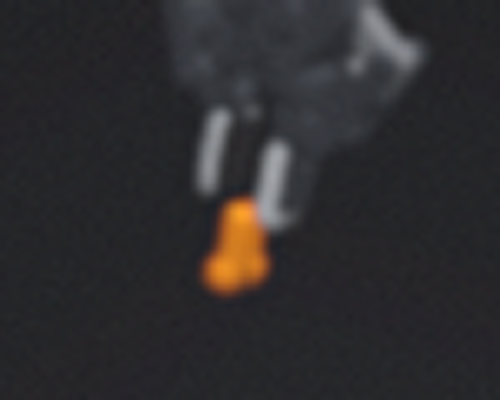

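Call:
{"fn": "arm_command", "kwargs": {
  "translation": [
    [0,0,10],
    [0,0,7],
    [0,0,3],
    [0,0,0]
  ],
  "turn": [
    [0,0,0],
    [0,0,0],
    [0,0,0],
    [0,0,0]
  ],
  "fingers": [-0.4,-0.4,-0.4,-0.4]
}}

```text
t: 22.85
eef_pos: [0.4449, -0.3736, 0.0189]
ee_rot: [3.102, -0.488, 0.003]
force: [0.4, -0.6, -0.0]
width: 0.299
```

```bash
python3 look.py h; python3 go.py .445 -.374 .018 -18; python3 - <<'E'
import cv2
a=cv2.imread("pics/h_side.png")[150:210,395:470];cv2.imwrite("pics/v9.png",cv2.resize(a,(500,400),interpolation=cv2.INTER_CUBIC))
E
```

```text
t 22.95 slope 0.0123 z at edge 0.1409 ends [-0.1852  0.169 ] mid -0.0081 n 1216 yaw off [-0.0117 -0.001 ]
t 22.95 pos [ 0.4452 -0.3738  0.0194] w 0.299 F [-0.26 -0.11 -0.11]
shift [-0.1  0.2  1.4] turn [ 0.002 -0.003  0.002]
```

View pics/v9.png

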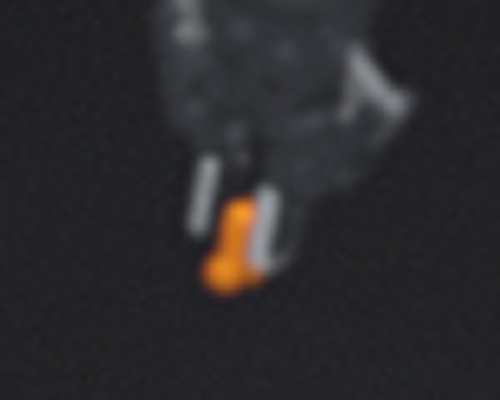

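Call:
{"fn": "arm_command", "kwargs": {
  "translation": [
    [0,0,0],
    [0,0,0],
    [0,0,0],
    [0,0,0],
    [0,0,0],
    [0,0,0]
  ],
  "turn": [
    [0,0,0],
    [0,0,0],
    [0,0,0],
    [0,0,0],
    [0,0,0],
    [0,0,0]
  ],
  "fingers": [-0.8,-1,-1,-1,-1,-1],
  "force": 20
}}

```text
t: 23.55
eef_pos: [0.4457, -0.3742, 0.0202]
ee_rot: [3.1, -0.488, 0.006]
force: [0.5, 0.1, -0.3]
width: 0.11
```

Call:
{"fn": "arm_command", "kwargs": {
  "translation": [
    [0,0,-10],
    [0,0,-20],
    [0,0,-40],
    [0,0,0]
  ],
  "turn": [
    [0,0,0],
    [0,0,0],
    [0,0,0],
    [0,0,0]
  ],
  "fingers": [-1,-1,-1,-1]
}}

```text
t: 23.95
eef_pos: [0.4454, -0.3739, 0.0936]
ee_rot: [3.101, -0.488, 0.005]
force: [1.3, -0.7, -0.3]
width: 0.117
```

```bash
python3 look.py i; python3 go.py .4943 .0367 .26 16.5; python3 - <<'E'
import cv2
a=cv2.imread("pics/i_side.png")[130:205,395:470];cv2.imwrite("pics/v10.png",cv2.resize(a,(450,450),interpolation=cv2.INTER_CUBIC))
E
```

```text
t 24.05 slope -0.0068 z at edge 0.1407 ends [-0.1845  0.1692] mid -0.0077 n 1218 yaw off [-0.0118 -0.001 ]
t 24.05 pos [ 0.4429 -0.3718  0.0892] w 0.11 F [-0.51  0.57 -0.54]
shift [ -77.4 -404.8 -169.8] turn [-0.003  0.004 -0.6  ]
```

View pics/v10.png

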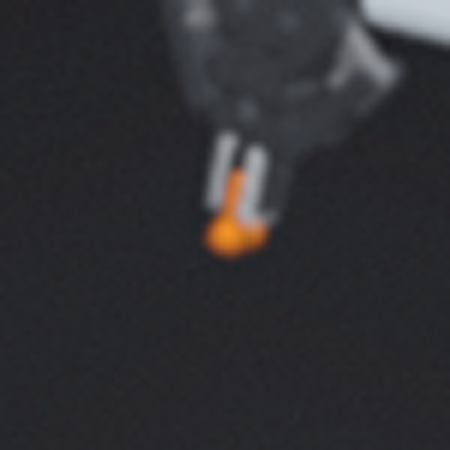

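Marker gripped upright (opening 9.6 mm, matching the 10 mm post). The bar is still balanced. Carrying it over.

Call:
{"fn": "arm_command", "kwargs": {
  "translation": [
    [0,0,-40],
    [0,0,-45],
    [0,0,-45],
    [-8,-41,-30],
    [-5,-41,0],
    [-3,-41,0],
    [0,-41,0],
    [2,-41,0]
  ],
  "turn": [
    [0,0,0],
    [0,0,0],
    [0,0,0],
    [0,0,-0.059],
    [0,0,-0.059],
    [0,0,-0.059],
    [0,0,-0.059],
    [0,0,-0.059]
  ],
  "fingers": [-1,-1,-1,-1,-1,-1,-1,-1]
}}

```text
t: 24.85
eef_pos: [0.4663, -0.165, 0.2476]
ee_rot: [-3.128, 0.024, 0.027]
force: [0.6, 0.6, -0.5]
width: 0.109
```

Call:
{"fn": "arm_command", "kwargs": {
  "translation": [
    [5,-40,0],
    [7,-40,0],
    [9,-40,0],
    [0,0,0]
  ],
  "turn": [
    [0,0,-0.059],
    [0,0,-0.059],
    [0,0,-0.059],
    [0,0,0]
  ],
  "fingers": [-1,-1,-1,-1]
}}

```text
t: 25.25
eef_pos: [0.4791, -0.0348, 0.2449]
ee_rot: [-3.11, -0.272, 0.038]
force: [0.4, 0.6, -1.0]
width: 0.108
```

```bash
python3 go.py .4953 .0370 .21 15.8
```

```text
t 25.25 pos [ 0.4791 -0.0348  0.2449] w 0.108 F [ 0.42  0.56 -0.97]
shift [ 29.2 -67.2  35.7] turn [-0.022  0.022 -0.101]
```

Call:
{"fn": "arm_command", "kwargs": {
  "translation": [
    [14,-33,0],
    [14,-32,0],
    [0,0,0],
    [0,0,0]
  ],
  "turn": [
    [-0.011,0.011,-0.05],
    [-0.011,0.011,-0.05],
    [0,0,0],
    [0,0,0]
  ],
  "fingers": [-1,-1,-1,-1]
}}

```text
t: 25.65
eef_pos: [0.4923, 0.0352, 0.2414]
ee_rot: [3.11, 0.434, -0.011]
force: [0.0, -0.6, -0.3]
width: 0.11
```

```bash
python3 go.py .4953 .0370 .185 15.8
```

```text
t 25.65 pos [0.4923 0.0352 0.2414] w 0.11 F [ 0.02 -0.59 -0.32]
shift [ 3.8 -1.  56.4] turn [0.001 0.007 0.002]
```

Call:
{"fn": "arm_command", "kwargs": {
  "translation": [
    [4,-1,25],
    [0,0,20],
    [0,0,12],
    [0,0,0],
    [0,0,0]
  ],
  "turn": [
    [0.001,0.007,0.002],
    [0,0,0],
    [0,0,0],
    [0,0,0],
    [0,0,0]
  ],
  "fingers": [-1,-1,-1,-1,-1]
}}

```text
t: 26.15
eef_pos: [0.4948, 0.0308, 0.1812]
ee_rot: [3.112, 0.417, -0.007]
force: [-0.2, -0.2, 0.4]
width: 0.109
```

```bash
python3 look.py j;python3 go.py .4953 .0370 .17 15.8; python3 - <<'E'
from h import *
E0=np.array([.4943,.0367]);u=np.array([-.284,.959]);v=np.array([-.959,-.284])
im,d=bot.grab_frame("side");W=cloud("side",d);hsv=cv2.cvtColor(im,cv2.COLOR_BGR2HSV)
m=(hsv[...,0]>5)&(hsv[...,0]<22)&(hsv[...,1]>150)&(hsv[...,2]>110);m[:, :300]=0;m[:,370:]=0;m[:170]=0;m[245:]=0
n,l,st,ce=cv2.connectedComponentsWithStats(m.astype(np.uint8))
for i in range(1,n):
    p=W[l==i];q=p[:,:2]-E0;print(st[i],ce[i].round(1),"a,b,z med",np.nanmedian(q@u).round(4),np.nanmedian(q@v).round(4),np.nanpercentile(p[:,2],[5,50,95]).round(4))
# expected marker silhouette centre
T=bot.observe()["eef_pos"]
for z in(-.0202,-.0122,.0138):print(z,np.round(proj("side",T+[0,0,z]),1))
# joint fit of marker xy
zb=T[2]-.0202
from scipy.optimize import minimize
a=cv2.resize(im[180:250,290:370],(640,560),interpolation=cv2.INTER_CUBIC);cv2.imwrite("pics/v11.png",a)
E
```

```text
t 26.25 slope -0.001 z at edge 0.1408 ends [-0.1859  0.1697] mid -0.0081 n 739 yaw off [-0.0129 -0.0004]
t 26.25 pos [0.4951 0.0311 0.1816] w 0.111 F [0.3  0.42 0.59]
shift [ 1.8 -5.6 11.6] turn [ 0.001  0.003 -0.009]
[332 170   8  17  79] [335.3 179.2] a,b,z med 0.0021 0.0004 [-0.0006  0.1765  0.1962]
[356 181   8   4  24] [359.5 182.5] a,b,z med -0.156 0.0077 [0.092  0.0957 0.1028]
[354 196   8   4  20] [357.2 197.7] a,b,z med -0.1558 0.0045 [0.0472 0.0511 0.0545]
-0.0202 [336.3 184.8]
-0.0122 [336.5 181.5]
0.0138 [337.  170.6]
```

View pics/v11.png

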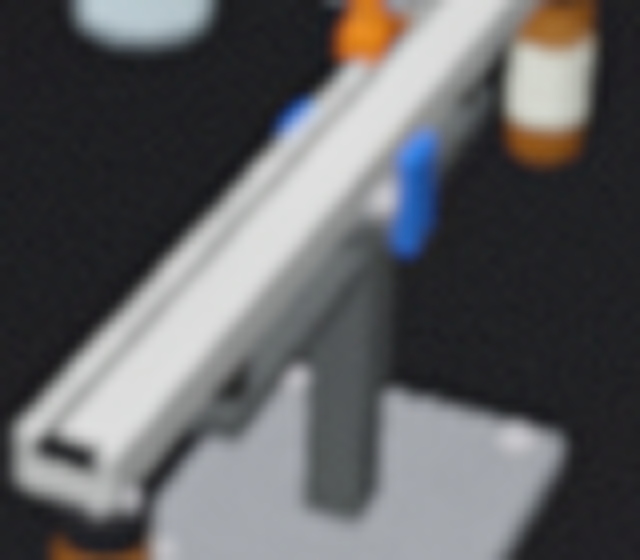

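The bar is level (slope -0.001) and the marker hangs above it at px (335,187), over the groove. I correct by about 5.6 mm, then lower.

Call:
{"fn": "arm_command", "kwargs": {
  "translation": [
    [2,-5,0],
    [0,0,6],
    [0,0,0],
    [0,0,0]
  ],
  "turn": [
    [0.001,0.003,-0.009],
    [0,0,0],
    [0,0,0],
    [0,0,0]
  ],
  "fingers": [-1,-1,-1,-1]
}}

```text
t: 26.7
eef_pos: [0.4969, 0.0373, 0.1771]
ee_rot: [3.111, 0.434, 0.007]
force: [0.1, -0.0, -0.4]
width: 0.106
```

```bash
python3 look.py;python3 go.py .4953 .0370 .1595 15.8; python3 - <<'E'
from h import *
E0=np.array([.4943,.0367]);u=np.array([-.284,.959]);v=np.array([-.959,-.284])
im,d=bot.grab_frame("side");W=cloud("side",d);p=W.reshape(-1,3);a=(p[:,:2]-E0)@u;b=(p[:,:2]-E0)@v
hsv=cv2.cvtColor(im,cv2.COLOR_BGR2HSV).reshape(-1,3)
for lo in(.02,.04,.06,.1):
    k=(a>lo)&(a<lo+.02)&(abs(b)<.03)&(p[:,2]>.134)&(p[:,2]<.15)&(hsv[:,1]<60);print("bar side",lo,np.percentile(b[k],[2,50,98]).round(4),"z",np.median(p[k,2]).round(4))
k=(abs(a)<.03)&(abs(b)<.02)&(p[:,2]>.145)&(hsv[:,0]<22)&(hsv[:,1]>150)
print("marker a,b",np.median(a[k]).round(4),np.percentile(b[k],[3,50,97]).round(4),p[k,2].min().round(4))
E
```

```text
t 26.8 slope -0.0054 z at edge 0.1408 ends [-0.1848  0.1697] mid -0.0075 n 758 yaw off [-0.0119 -0.0003]
t 26.8 pos [0.4967 0.0372 0.177 ] w 0.111 F [0.34 0.22 0.07]
shift [-1.5 -0.2 17.5] turn [ 0.001 -0.004  0.001]
bar side 0.02 [-0.0108  0.0001  0.0125] z 0.1387
bar side 0.04 [-0.0114 -0.0012  0.0125] z 0.139
bar side 0.06 [-0.0106 -0.0015  0.0127] z 0.1389
bar side 0.1 [-0.0115 -0.0024  0.012 ] z 0.1388
marker a,b 0.0083 [-0.0069 -0.0027  0.0034] 0.1583
```

Call:
{"fn": "arm_command", "kwargs": {
  "translation": [
    [-2,0,0],
    [0,0,7],
    [0,0,0],
    [0,0,0]
  ],
  "turn": [
    [0.001,-0.004,0],
    [0,0,0],
    [0,0,0],
    [0,0,0]
  ],
  "fingers": [-1,-1,-1,-1]
}}

```text
t: 27.25
eef_pos: [0.4947, 0.0365, 0.1694]
ee_rot: [3.111, 0.434, -0.001]
force: [0.3, 0.2, -0.3]
width: 0.115
```

```bash
python3 look.py;python3 go.py .4951 .0370 .1595 15.8
```

```text
t 27.35 slope -0.003 z at edge 0.1407 ends [-0.1848  0.17  ] mid -0.0074 n 739 yaw off [-0.0125 -0.0004]
t 27.35 pos [0.4946 0.0366 0.1694] w 0.105 F [-0.04  0.48 -0.1 ]
shift [ 0.6 -0.3  9.9] turn [-0.     0.001  0.001]
```

Marker bottom is about 149 mm, above the rims at 144 mm. I lower the last 9 mm in small steps.

Call:
{"fn": "arm_command", "kwargs": {
  "translation": [
    [0,0,4],
    [0,0,2],
    [0,0,2],
    [0,0,0],
    [0,0,0]
  ],
  "turn": [
    [0,0,0],
    [0,0,0],
    [0,0,0],
    [0,0,0],
    [0,0,0]
  ],
  "fingers": [-1,-1,-1,-1,-1]
}}

```text
t: 27.85
eef_pos: [0.4947, 0.0366, 0.1607]
ee_rot: [3.111, 0.434, -0.001]
force: [0.0, 0.1, 0.1]
width: 0.109
```

```bash
python3 look.py k;python3 go.py .4951 .0370 .1595 15.8; python3 - <<'E'
import cv2
a=cv2.imread("pics/k_side.png")[150:250,280:380];cv2.imwrite("pics/v12.png",cv2.resize(a,(600,600),interpolation=cv2.INTER_CUBIC))
E
```

```text
t 27.95 slope -0.0011 z at edge 0.1408 ends [-0.1855  0.1695] mid -0.008 n 741 yaw off [-0.0125 -0.0005]
t 27.95 pos [0.4947 0.0365 0.1608] w 0.109 F [ 0.58 -1.17  0.23]
shift [ 0.5 -0.3  1.3] turn [0.    0.    0.001]
```

Call:
{"fn": "arm_command", "kwargs": {
  "translation": [
    [0,0,1.5],
    [0,0,0],
    [0,0,0],
    [0,0,0]
  ],
  "turn": [
    [0,0,0],
    [0,0,0],
    [0,0,0],
    [0,0,0]
  ],
  "fingers": [-1,-1,-1,-1]
}}

```text
t: 28.35
eef_pos: [0.4948, 0.0365, 0.1594]
ee_rot: [3.111, 0.434, 0.0]
force: [0.0, 0.1, -0.0]
width: 0.108
```

```bash
python3 look.py;python3 go.py .4951 .0370 .1582 15.8
```

```text
t 28.45 slope 0.0077 z at edge 0.1409 ends [-0.186   0.1697] mid -0.0082 n 742 yaw off [-0.0123 -0.0004]
t 28.45 pos [0.4949 0.0366 0.1594] w 0.109 F [ 0.4   0.37 -0.31]
shift [ 0.3 -0.4  1.2] turn [ 0.    -0.     0.001]
```

Call:
{"fn": "arm_command", "kwargs": {
  "translation": [
    [0,0,0],
    [0,0,0],
    [0,0,0],
    [0,0,0],
    [0,0,0],
    [0,0,0]
  ],
  "turn": [
    [0,0,0],
    [0,0,0],
    [0,0,0],
    [0,0,0],
    [0,0,0],
    [0,0,0]
  ],
  "fingers": [-0.75,-0.7,-0.6,-0.5,-0.4,-0.4]
}}

```text
t: 29.05
eef_pos: [0.495, 0.0366, 0.1596]
ee_rot: [3.111, 0.434, 0.001]
force: [-0.3, 0.3, 1.0]
width: 0.301
```

```bash
python3 look.py l;python3 go.py .4951 .0370 .1582 15.8; python3 - <<'E'
from h import *
E0=np.array([.4943,.0367]);u=np.array([-.284,.959]);v=np.array([-.959,-.284])
im,d=bot.grab_frame("side");W=cloud("side",d);p=W.reshape(-1,3);a=(p[:,:2]-E0)@u;b=(p[:,:2]-E0)@v
hsv=cv2.cvtColor(im,cv2.COLOR_BGR2HSV).reshape(-1,3)
k=(abs(a)<.03)&(abs(b)<.02)&(p[:,2]>.12)&(hsv[:,0]<22)&(hsv[:,1]>150)
print("marker a,b",k.sum(),np.median(a[k]).round(4),np.percentile(b[k],[3,50,97]).round(4),np.percentile(p[k,2],[3,97]).round(4))
E
```

```text
t 29.15 slope 0.0014 z at edge 0.1407 ends [-0.1855  0.1697] mid -0.0079 n 741 yaw off [-0.0121 -0.0005]
t 29.15 pos [0.495  0.0366 0.1596] w 0.298 F [-0.51  0.09 -0.1 ]
shift [ 0.2 -0.4  1.4] turn [ 0.    -0.001  0.001]
marker a,b 82 0.007 [-0.0087  0.0024  0.0058] [0.1436 0.1724]
```

Call:
{"fn": "arm_command", "kwargs": {
  "translation": [
    [0,0,-8],
    [0,0,-15],
    [0,0,-25],
    [0,0,-40],
    [-30,0,-40],
    [-50,0,-10],
    [-50,0,0],
    [-30,0,0]
  ],
  "turn": [
    [0,0,0],
    [0,0,0],
    [0,0,0],
    [0,0,0],
    [0,0,0],
    [0,0,0],
    [0,0,0],
    [0,0,0]
  ],
  "fingers": [-0.4,-0.4,-0.4,-0.4,-0.4,-0.4,-0.4,-0.4]
}}

```text
t: 30.0
eef_pos: [0.3407, -0.0077, 0.306]
ee_rot: [3.109, 0.438, 0.006]
force: [0.3, -1.1, 0.2]
width: 0.3
```

```bash
python3 look.py m; python3 - <<'E'
from h import *
a=cv2.resize(cv2.imread("pics/m_side.png")[150:260,270:380],(440,440),interpolation=cv2.INTER_CUBIC)
b=cv2.resize(cv2.imread("pics/m_top.png")[180:220,270:340],(350,200),interpolation=cv2.INTER_CUBIC)
cv2.imwrite("pics/v12.png",np.hstack([a,cv2.copyMakeBorder(b,0,240,0,0,0)]))
E
```

```text
t 30.1 slope 0.0069 z at edge 0.1407 ends [-0.1854  0.1687] mid -0.0084 n 1171 yaw off [-0.0121 -0.0009]
```

View pics/v12.png

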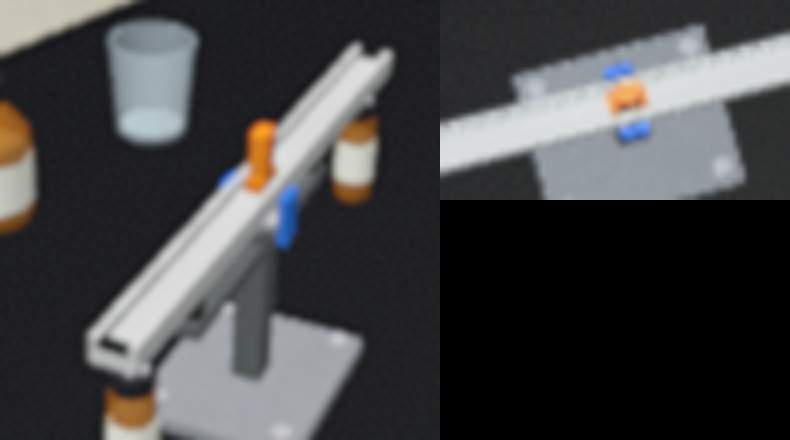

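Marker stands in the groove between the cheeks (side crop (260,160), top crop (627,97)), and the bar is level. One settling check, then hand in.

Call:
{"fn": "arm_command", "kwargs": {
  "translation": [
    [0,0,0],
    [0,0,0],
    [0,0,0],
    [0,0,0],
    [0,0,0],
    [0,0,0],
    [0,0,0],
    [0,0,0]
  ],
  "turn": [
    [0,0,0],
    [0,0,0],
    [0,0,0],
    [0,0,0],
    [0,0,0],
    [0,0,0],
    [0,0,0],
    [0,0,0]
  ],
  "fingers": [-0.4,-0.4,-0.4,-0.4,-0.4,-0.4,-0.4,-0.4]
}}

```text
t: 30.9
eef_pos: [0.3439, -0.0071, 0.3063]
ee_rot: [3.11, 0.438, 0.007]
force: [-0.1, 0.2, -0.5]
width: 0.295
```

```bash
python3 look.py n; python3 - <<'E'
from h import *
E0=np.array([.4943,.0367]);u=np.array([-.284,.959]);v=np.array([-.959,-.284])
im=cv2.imread("pics/n_top.png").astype(float);s=np.clip(im[...,2]-im[...,0]-30,0,None)[185:212,295:320]
y,x=np.mgrid[185:212,295:320];c=((x*s).sum()/s.sum(),(y*s).sum()/s.sum());p=onplane("top",*c,.160)[:2]-E0
print("marker px",c,"a,b",p@u,p@v)
E
python3 look.py
```

```text
t 31.0 slope -0.002 z at edge 0.141 ends [-0.1847  0.1687] mid -0.008 n 1176 yaw off [-0.0117 -0.0009]
marker px (np.float64(306.79982643910904), np.float64(198.90222736476713)) a,b 0.00013707849119780902 0.00032459693106433264
t 31.1 slope -0.0025 z at edge 0.1409 ends [-0.1849  0.1689] mid -0.008 n 1174 yaw off [-0.0115 -0.0009]
```

```bash
python3 -c "
from workcell import bot
print(bot.job_done())"
```

```text
the job is handed in; nothing more can be done
None
```

The bar is balanced level on the middle-sized stand, and the marker stands in its groove above the edge. The job is handed in at about 31 s of the 72 s.

**What I did:** I pushed the bar toward -x with the shut fingers against its +x end, in steps of about 5 mm. After nearly every step I backed off to see whether it balanced. Once it rocked about level by itself, I gripped the marker by its post at 20 N, lowered it into the groove, released it and drew the arm clear.

**Last checks:**
- **Bar:** the slope reads -0.002 rad or so with the arm away. It had been rocking by a few thousandths of a radian just after release.
- **Marker:** the top camera puts it within 1 mm of the edge centre, both along and across the bar. The camera calibration is only good to about 2 mm.
- **Forces:** the wrist force readings stayed under about 2 N, which is mostly noise.
- **Glassware:** not touched by any move, though I did not measure its position again afterwards.

**What disagreed:**
- **Fingertips:** the cameras showed them only about 4–5 mm ahead of the reported TCP, not 25 mm. My first two pushes therefore passed just above the bar end, without moving it. After that I worked from the camera reading.
- **Side camera:** it read about 2 mm differently from the top camera and the robot.

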